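# Reverse the ratchet and slacken the panel clamp

## Robot

A 6-joint arm with a two-finger parallel gripper is mounted at the origin on the work surface. World frame = base frame: x ahead of the robot, y to its left, z up, the work surface at z = 0. Lengths are in m, angles in rad, forces in N, time in s.
With the tool pointing down it reaches from about 0.25 to 0.725 m from the base axis. Payload 4 kg.
Tool frame: the origin (TCP) lies on the centre line of the jaws, within the pads' length; the fingertips stand 25 mm ahead of it and the grasp point (between the pads) lies 6 mm ahead of it; z points along the fingers, x is the direction in which the jaws open and shut, and the axes are right-handed (so a half turn about z gives the same grasp; the last joint's range is limited). The gripper opens to 85 mm and grips with 20 to 120 N. Pads are 22 mm wide; open, the fingers measure 114 mm over their backs; the gripper's body (76 mm by 85 mm) begins 54 mm behind the grasp point. The pads swing forward as they close: fully open they stand 13 mm farther back than shut.
Start: joints at [1.29, 0.241, 0.005, 1.335, 0, 1.571], TCP at [0.139, 0.48, 0.256] pointing down, gripper open.
Joint ranges: [-2.72, 2.72], [-1.05, 1.87], [-1.09, 1.28], [-1.99, 2.15], [-1.42, 1.44], [-3.14, 3.14]. Speed limits (rad/s): [2.79, 2.79, 3.14, 3.14, 3.14, 3.14].

## Interface

Orientations are given as a unit quaternion [x, y, z, w].
In Python, from workcell import bot, imaging, order gives the robot as it stands.
- The arm moves only by the tool carry_out, never from a script. Its argument "moves" is a list of rows, each a list of 5 numbers: the shift along the tool's x, y, z scaled (see below), then the turn about the tool's z scaled (see below), then the opening, from -1 (shut) to 1 (fully open). In form: [[tx, ty, tz, roll, hand], ...]. A call has 1 to 20 rows; each row is the pose to reach, as a shift and turn from the pose commanded when the call began, along the tool's axes at that moment; what a row does not reach only later rows make up. The controller multiplies each number of a shift by 0.1 m and each number of a turn by 90 degrees. A row lasts 1/10 s, in which the tool goes at most 50 mm and 8.59 degrees, less where a joint would pass 70% of its speed; a pose out of reach is approached as far as the arm can. A call with a number of a shift or a turn outside -1 to 1 is refused whole. A call with a gripper value outside its range is refused whole. The fingers move at their own pace and stop on an object; the grip force is fixed at half the most. Time passes only in rows, so rows that repeat a pose let the fingers close. It gives the time, the measured TCP pose, the force and the opening at its end, in the units of the state.
- bot.get_obs(): the state, without advancing time (a new reading comes with each control period).
- imaging.camera(name): name is "side" or "top" or "wrist"; returns the picture (384x512x3 uint8, red, green, blue); there is no depth.
- imaging.camera_model(name): a dict with "fovy" (degrees; the focal length in pixels is half the picture's height over the tangent of half this angle, whatever the lens; pixels are square), "cx", "cy" (the principal point, pixels), "eye" and "rotation" of the camera in the world. Camera axes: x right, y up, looking along -z (the intrinsics and any distortion apply to the point x, -y, -z); pixel columns grow to the right and rows downward; lengths in m; the calibration is good to about 2 mm. A picture is of the moment at which its call begins: read the wrist's pose just before it. camera_model takes no time and is no camera call; for the wrist camera it gives the pose at the moment of the call.
- order.job_done(): hands the job in, once; it reports no verdict.
The state is a dict: "clock": time; "joint_pos": joint angles; "joint_vel": joint speeds; "tau": joint torques, N m; "eef_pos": TCP position; "tool_rot": TCP orientation; "ft_force": force on the tool from outside, world axes, zero at the start; "ft_torque": the same for the moment, N m; "grip_width": finger opening in m.
Only numpy, scipy, OpenCV 4.12 (cv2) and the standard library are available. Lean on these libraries where they do the work, as an engineer would, in place of code of your own. Each camera call takes 0.05 s, during which the arm holds its last target.

## Task

The glued panel is still gripped in the clamping jig. Flip the reversing lever on top of the ratchet head fully over to its other side, so that the ratchet drives anticlockwise (seen from above), and only then swing the ratchet handle anticlockwise until the wooden jaw has backed about 10 mm away from the panel. Leave the lever on that side, and the panel, the sanding block and the screw tin where they are, and let go.

Things in the scene. Friction and masses are not known exactly. Their poses are not given: they have to be found in the camera images.
- axis (a point): point on the vertical axis of the clamp's spindle, 80 mm above the table, in the steel ratchet head (a disc 100 mm across, top 87 mm above the table). Axes are the jig's: +x from the spindle to the jaw, panel and fence, z up. The fixed jig's grey laminate board (300 x 260 x 18 mm) reaches 80 mm behind, 220 mm ahead and 130 mm to each side of the axis.
- grip (a point): middle of the handle's black rubber grip, 165 mm from the axis and 81 mm above the table. The handle is a level round bar that points away from the panel, towards the robot; the grip is 24 mm thick and reaches from 125 to 210 mm from the axis, with only the bare table under it.
- ratchet (a joint): handle angle, rad, growing anticlockwise from above; 0 straight back from the panel. Range -1.0 to 1.3, friction 0.2 N m. Lever positive: anticlockwise swings turn the spindle (after up to 0.5 rad of play; 0.8 N m, some 5 N at the grip), clockwise ones click back freely. Lever negative (the start): the other way about, and clockwise the spindle is already tight.
- lever_knob (a point): middle of the upright black knob on the reversing lever: 16 mm across, 94 to 128 mm above the table (point at 112). The level aluminium lever (78 x 14 mm, top at 95 mm) lies on the ratchet head, pivots on the handle under a steel cap 62 mm from the axis, and points back over the axis: the knob, 65 mm from the pivot, stays within 25 mm of the axis.
- lever (a joint): lever angle on the handle, rad, anticlockwise from above positive, 0 in line with it, range -0.35 to 0.35. It snaps to either side (1 to 3 N at the knob). Negative (start): drives clockwise, tightens; knob left of the handle's line seen from the axis out along the handle. Positive: loosens; knob to the right. May rest at about 0.2 on a gear pin and drops in when the handle moves.
- jaw (a joint): how far the jaw has backed away from where it grips the panel, m: 0 at the start, 0.0135 at its stop. It moves 11.3 mm per radian of the spindle and stays where the spindle leaves it; it cannot be pushed back by hand.
- jaw_face (a point): middle of the top edge of the wooden jaw's cork face, 50 mm above the table (jaw 140 mm wide, 26 mm thick), which grips the panel's near edge.
- panel: the light wooden panel, 107 x 170 x 20 mm, lying loose on the jig's board between jaw and fence; origin at the centre of its underside. It stays where it is.
- sanding_block: cork sanding block, 70 x 42 x 28 mm, loose on the jig's board, beside the ratchet; origin at the centre of its underside.
- screw_tin: small open steel tin, 48 mm across and 32 mm tall, loose on the jig's board, beside the ratchet on the other side; origin at the centre of its underside.

How it is judged:
By the outcome, as a careful person would: the job done as asked, in the order asked, and still so for the second after the job is handed in, with the robot touching nothing.
It also fails if it takes over 50 s, if anything falls off the work surface, if the arm or the gripper's body presses on something with over 40 N, if the wrist force passes 120 N, or if a joint passes its speed limit or range.

## Working session

There is one attempt and no reset: what is moved stays moved. The work goes in short steps, Python scripts to look and compute and a tool call to move; the robot and the scene stay as the last step left them, time stands still between calls to the robot, and variables do not carry over. Pictures are saved under pics/ and viewed, and the job is handed in when it is done.

Besides the shell and the picture viewer there is one more tool, called by a JSON object that holds its "op" and its "data", one argument or row to a line. carry_out: Moves the arm, as the interface text tells. Its arguments: {"type":"object","properties":{"moves":{"type":"array","items":{"type":"array","items":{"type":"number","minimum":-1,"maximum":1}}}},"required":["moves"]}

```bash
ls; mkdir -p pics; python3 - <<'E'
from workcell import bot, imaging, order
import cv2
print(bot.get_obs())
for n in ["side","top","wrist"]:
    print(n,imaging.camera_model(n))
    cv2.imwrite(f"pics/{n}0.png",imaging.camera(n)[:,:,::-1])
E
```

```text
pics
{'clock': 0.0, 'joint_pos': array([ 1.28998237e+00,  2.41422075e-01,  3.71313105e-03,  1.33519798e+00,
       -1.90677311e-06,  1.57082027e+00]), 'joint_vel': array([ 9.51225075e-04, -1.27773429e-03, -1.06860596e-03, -1.63887715e-04,
        8.47021714e-05, -2.51440368e-04]), 'tau': array([-8.57939085e-04, -3.72313321e+01,  2.52410191e+01,  1.69333408e-02,
       -4.62556602e-05, -5.89346278e-07]), 'eef_pos': array([0.13840746, 0.47985345, 0.25540413]), 'tool_rot': array([ 7.99111818e-01,  6.01181494e-01, -8.42712339e-04,  6.35207366e-04]), 'ft_force': array([-0.07228913,  0.46102396,  0.05051127]), 'ft_torque': array([-0.01359108, -0.0277504 , -0.02223127]), 'grip_width': 0.08511707822190435}
side {'fovy': 53.93620170847817, 'cx': 254.19746779110218, 'cy': 191.6193548754495, 'eye': array([0.50370712, 0.57592208, 0.4749642 ]), 'rotation': array([-0.04975279,  0.46721855,  0.87916623, -0.07936132])}
top {'fovy': 48.20357457490952, 'cx': 260.5768141842489, 'cy': 200.86564273383317, 'eye': array([0.5070075 , 0.02390634, 0.81265324]), 'rotation': array([-0.0440406 ,  0.0440687 ,  0.70577878, -0.70568739])}
wrist {'fovy': 71.730001900529, 'cx': 253.44999666274614, 'cy': 191.37838161147906, 'eye': array([0.06212729, 0.50096359, 0.37240828]), 'rotation': array([-0.12358688, -0.09174113,  0.59441308,  0.78929268])}
```

View pics/top0.png

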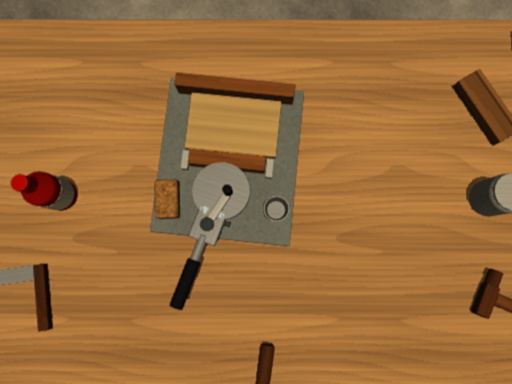

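View pics/side0.png

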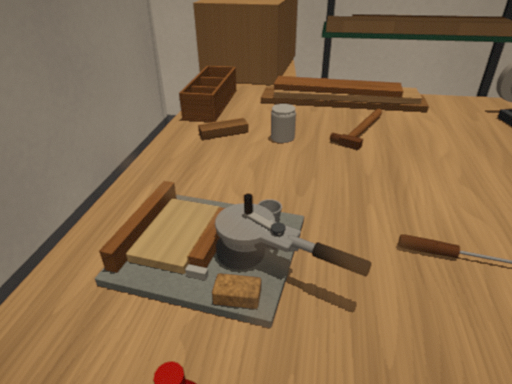

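```bash
cat > h.py <<'E'
import numpy as np, cv2
from scipy.spatial.transform import Rotation as R
from workcell import bot, imaging, order
def ray(n,u,v,m=None):
    m=m or imaging.camera_model(n); f=192/np.tan(np.radians(m["fovy"])/2)
    d=R.from_quat(m["rotation"]).apply([(u-m["cx"])/f,-(v-m["cy"])/f,-1]); return m["eye"],d
def onz(n,u,v,z,m=None):
    e,d=ray(n,u,v,m); return e+d*(z-e[2])/d[2]
def proj(n,p,m=None):
    m=m or imaging.camera_model(n); f=192/np.tan(np.radians(m["fovy"])/2)
    q=R.from_quat(m["rotation"]).inv().apply(np.array(p)-m["eye"]); return m["cx"]+f*q[0]/-q[2], m["cy"]-f*q[1]/-q[2]
def two(u1,v1,u2,v2,n1="top",n2="side"):
    e1,d1=ray(n1,u1,v1);e2,d2=ray(n2,u2,v2)
    A=np.c_[d1,-d2];t=np.linalg.lstsq(A,e2-e1,rcond=None)[0]
    a,b=e1+d1*t[0],e2+d2*t[1];return (a+b)/2,np.linalg.norm(a-b)
def big(n,f,x0,x1,y0,y1,s=4):
    im=imaging.camera(n)[:,:,::-1]; cv2.imwrite(f,cv2.resize(im[y0:y1,x0:x1],None,fx=s,fy=s,interpolation=cv2.INTER_CUBIC))
E
python3 - <<'E'
from h import *
big("top","pics/t1.png",145,310,65,315,2.4)
big("top","pics/t2.png",165,265,150,250,6)
big("side","pics/s2.png",190,380,180,310,4)
for n,u,v,z in [("top",221,191,.087),("top",228,190,.128),("top",207,224,.095),("top",197,260,.08),("top",178,305,.081),("top",276,208,.05),("top",166,199,.046),("top",171,78,.018),("top",303,92,.018),("top",290,245,.018),("top",151,231,.018)]:
    print(u,v,onz(n,u,v,z).round(4))
E
```

```text
221 191 [0.615  0.0915 0.087 ]
228 190 [0.6105 0.0764 0.128 ]
207 224 [0.5579 0.1136 0.095 ]
197 260 [0.4981 0.1314 0.08  ]
178 305 [0.4237 0.1616 0.081 ]
276 208 [ 0.5897 -0.0037  0.05  ]
166 199 [0.6065 0.1942 0.046 ]
171 78 [0.8463 0.1972 0.018 ]
303 92 [ 0.8181 -0.0579  0.018 ]
290 245 [ 0.5247 -0.0303  0.018 ]
151 231 [0.5505 0.2266 0.018 ]
```

View pics/t2.png

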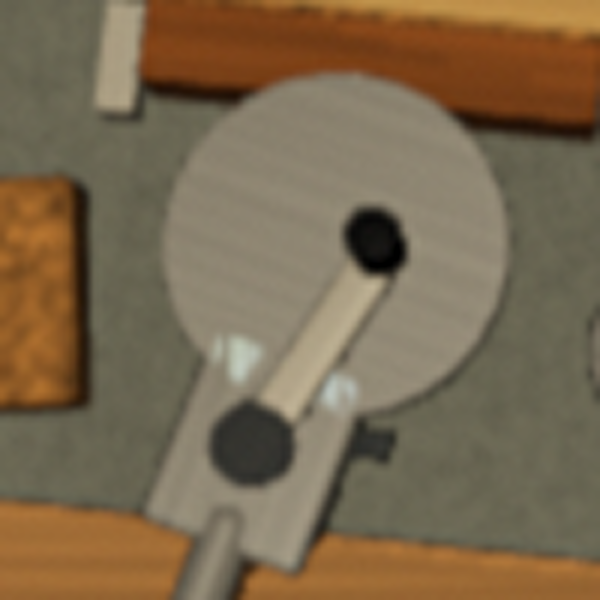

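View pics/s2.png

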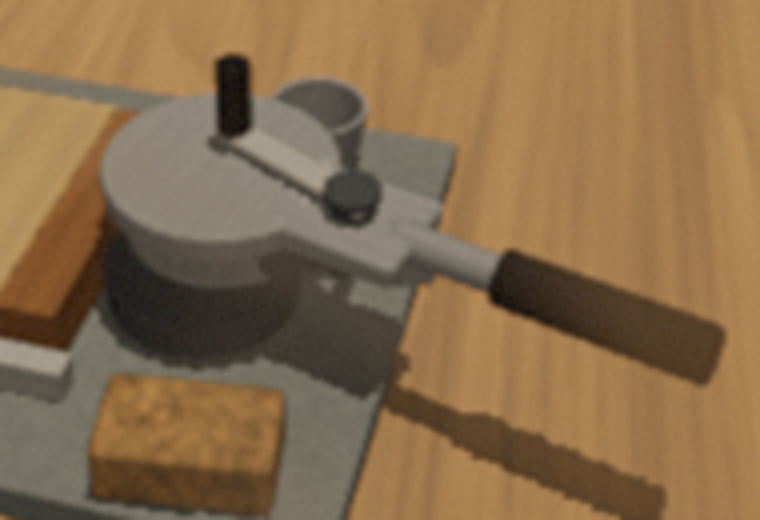

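View pics/t1.png

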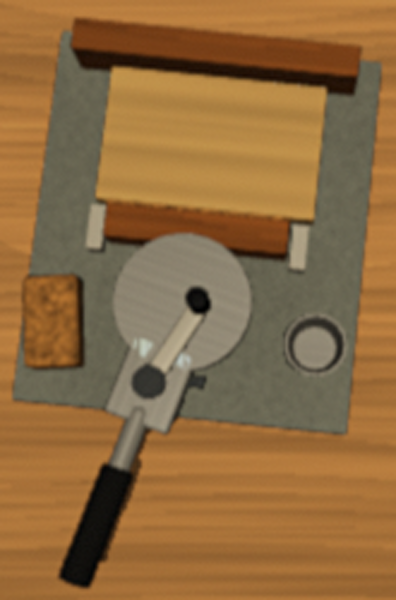

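{"op": "carry_out", "data": {
  "moves": [
    [-0.23, 0.5, 0, 0, 0.0],
    [-0.46, 1.0, 0, 0, 0.0],
    [-0.46, 1.0, 0, 0, 0.0],
    [-0.46, 1.0, 0, 0, 0.0]
  ]
}}

```text
clock: 0.7
eef_pos: [0.2229, 0.4076, 0.2565]
tool_rot: [0.8, 0.6, 0.0, -0.0]
ft_force: [-0.4, -0.6, -0.5]
grip_width: 0.0425
```

{"op": "carry_out", "data": {
  "moves": [
    [-0.23, 0.5, 0, 0, 0.0],
    [-0.46, 1.0, 0, 0, 0.0],
    [-0.46, 1.0, 0, 0, 0.0],
    [-0.46, 1.0, 0, 0, 0.0]
  ]
}}

```text
clock: 1.1
eef_pos: [0.3056, 0.3368, 0.2563]
tool_rot: [0.8, 0.6, 0.0, -0.0]
ft_force: [0.2, -0.0, -0.3]
grip_width: 0.0427
```

{"op": "carry_out", "data": {
  "moves": [
    [-0.23, 0.5, 0, 0, 0.0],
    [-0.46, 1.0, 0, 0, 0.0],
    [-0.46, 1.0, 0, 0, 0.0],
    [-0.46, 1.0, 0, 0, 0.0]
  ]
}}

```text
clock: 1.5
eef_pos: [0.3886, 0.2654, 0.2561]
tool_rot: [0.799, 0.601, -0.0, -0.001]
ft_force: [-0.1, -0.8, -0.7]
grip_width: 0.0423
```

{"op": "carry_out", "data": {
  "moves": [
    [-0.23, 0.5, 0, 0, 0.0],
    [-0.46, 1.0, 0, 0, 0.0],
    [-0.46, 1.0, 0, 0, 0.0],
    [-0.46, 1.0, 0, 0, 0.0]
  ]
}}

```text
clock: 1.9
eef_pos: [0.4717, 0.1938, 0.2559]
tool_rot: [0.799, 0.601, -0.0, -0.001]
ft_force: [0.1, -0.2, -0.0]
grip_width: 0.0428
```

{"op": "carry_out", "data": {
  "moves": [
    [-0.23, 0.5, 0, 0, 0.0],
    [-0.46, 1.0, 0, 0, 0.0],
    [-0.46, 1.0, 0, 0, 0.0],
    [-0.46, 1.0, 0, 0, 0.0]
  ]
}}

```text
clock: 2.3
eef_pos: [0.5549, 0.1221, 0.2558]
tool_rot: [0.799, 0.601, -0.0, -0.001]
ft_force: [-0.2, 0.1, 0.0]
grip_width: 0.0422
```

{"op": "carry_out", "data": {
  "moves": [
    [-0.31, 0.65, 0, 0, 0.0],
    [-0.31, 0.65, 0, 0, 0.0],
    [-0.31, 0.65, 0.3, 0, 0.0],
    [-0.31, 0.65, 0.6, 0, 0.0],
    [-0.31, 0.65, 0.7, 0, 0.0],
    [-0.31, 0.65, 0.7, 0, 0.0]
  ]
}}

```text
clock: 2.9
eef_pos: [0.6067, 0.0751, 0.1848]
tool_rot: [0.798, 0.602, -0.002, -0.001]
ft_force: [0.5, -0.1, 0.0]
grip_width: 0.0424
```

```bash
python3 - <<'E'
from h import *
big("wrist","pics/w1.png",0,512,0,384,1.5)
big("side","pics/s3.png",170,320,120,260,4)
print(bot.get_obs()["eef_pos"])
print(two(228,190,248,195.5))
print(onz("side",248,195.5,.128))
for p in [(.6105,.0764,.128),(.608,.071,.128),(.608,.071,.095)]: print(proj("wrist",p),proj("side",p),proj("top",p))
E
```

```text
[0.60900557 0.07464539 0.18774192]
(array([0.61225243, 0.07688508, 0.12348026]), np.float64(0.002151006063449356))
[0.61195107 0.08317825 0.128     ]
(np.float64(257.8424780630774), np.float64(222.44597145597777)) (np.float64(249.69483900058512), np.float64(193.26765503815156)) (np.float64(228.0075582611259), np.float64(189.9924497159904))
(np.float64(249.73101189571867), np.float64(221.2824236468969)) (np.float64(251.82509181809735), np.float64(191.59226463853017)) (np.float64(231.34277933386716), np.float64(191.52586445851415))
(np.float64(250.22954357206572), np.float64(205.12776973774942)) (np.float64(252.1527067235685), np.float64(207.73400339499133)) (np.float64(232.6631410598115), np.float64(194.37858282809162))
```

View pics/w1.png

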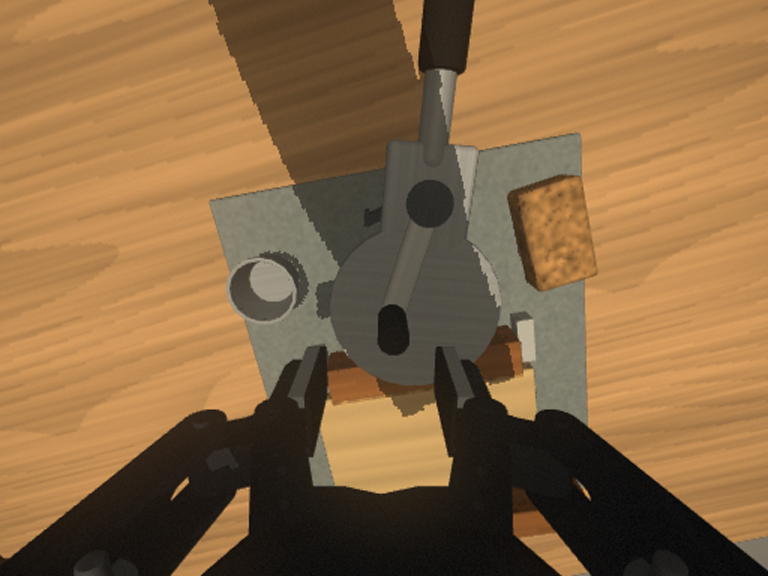

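View pics/s3.png

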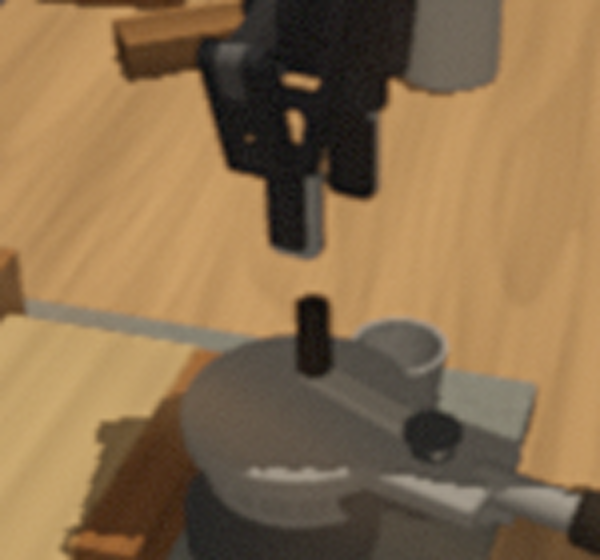

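{"op": "carry_out", "data": {
  "moves": [
    [0.04, 0.02, 0.2, 0, 0.0],
    [0.04, 0.02, 0.4, 0, 0.0],
    [0.04, 0.02, 0.5, 0, 0.0],
    [0.04, 0.02, 0.58, 0, 0.0],
    [0.04, 0.02, 0.58, 0, 0.0]
  ]
}}

```text
clock: 3.5
eef_pos: [0.6119, 0.0765, 0.1282]
tool_rot: [0.799, 0.601, -0.0, -0.0]
ft_force: [0.6, -0.6, -0.6]
grip_width: 0.0425
```

```bash
python3 - <<'E'
from h import *
big("wrist","pics/w2.png",100,412,100,384,2)
big("side","pics/s4.png",170,320,120,260,4)
print(bot.get_obs()["eef_pos"])
E
```

```text
[0.6126753  0.07643123 0.12929505]
```

View pics/w2.png

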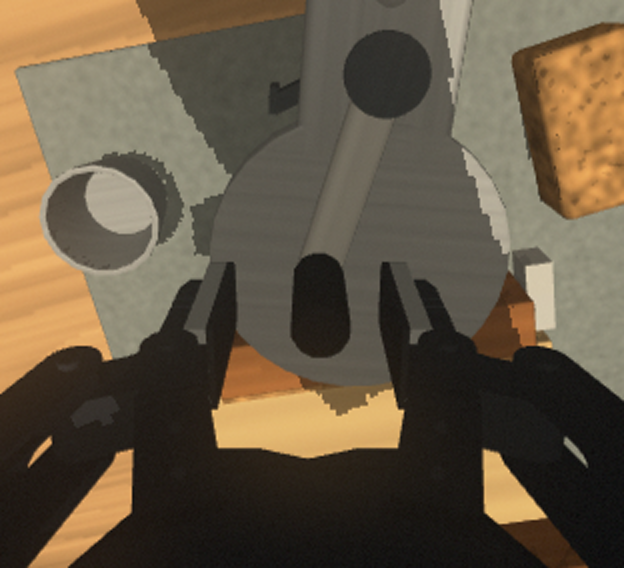

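View pics/s4.png

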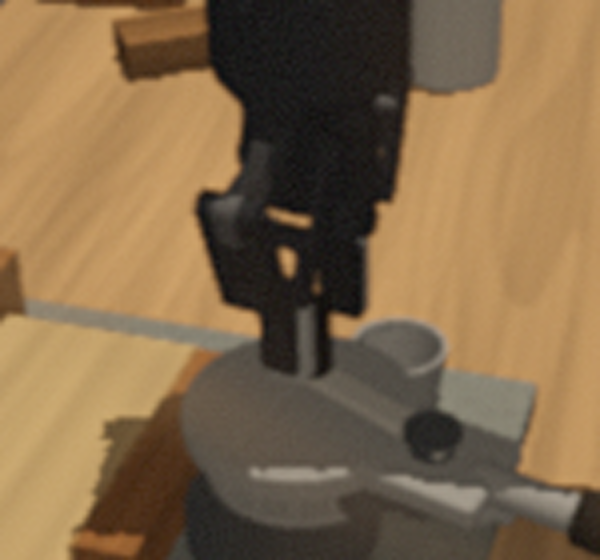

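{"op": "carry_out", "data": {
  "moves": [
    [0.1, 0, 0, 0, 0.0],
    [0.2, 0, 0, 0, 0.0],
    [0.28, 0, 0, 0, 0.0],
    [0.36, 0, 0, 0, 0.0],
    [0.42, 0, 0, 0, 0.0],
    [0.46, 0, 0, 0, 0.0],
    [0.5, 0.0, 0, 0, 0.0],
    [0.5, 0.0, 0, 0, 0.0]
  ]
}}

```text
clock: 4.4
eef_pos: [0.626, 0.1249, 0.1282]
tool_rot: [0.799, 0.601, 0.0, -0.0]
ft_force: [-0.8, 0.2, -0.9]
grip_width: 0.0429
```

```bash
python3 - <<'E'
from h import *
big("wrist","pics/w3.png",100,412,100,384,2)
o=bot.get_obs();print(o["eef_pos"],o["ft_force"])
E
```

```text
[0.62596316 0.12456842 0.1282214 ] [0.06719379 0.03515335 0.61597504]
```

View pics/w3.png

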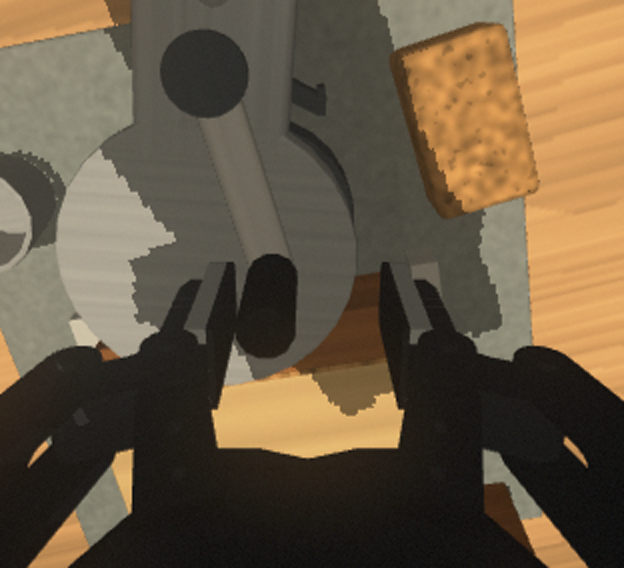

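{"op": "carry_out", "data": {
  "moves": [
    [0.02, 0, 0, 0, 0.0],
    [0.04, 0, 0, 0, 0.0],
    [0.04, 0, 0, 0, 0.0]
  ]
}}

```text
clock: 4.75
eef_pos: [0.6268, 0.1273, 0.1282]
tool_rot: [0.799, 0.601, -0.001, 0.001]
ft_force: [-1.9, -3.7, 0.1]
grip_width: 0.0426
```

{"op": "carry_out", "data": {
  "moves": [
    [0.02, 0, 0, 0, 0.0],
    [0.04, 0, 0, 0, 0.0],
    [0.04, 0, 0, 0, 0.0]
  ]
}}

```text
clock: 5.05
eef_pos: [0.6271, 0.1279, 0.128]
tool_rot: [0.8, 0.6, -0.004, 0.002]
ft_force: [-3.0, -11.1, 3.5]
grip_width: 0.043
```

```bash
python3 - <<'E'
from h import *
big("wrist","pics/w4.png",100,412,100,384,2)
o=bot.get_obs();print(o["eef_pos"],o["ft_force"])
E
```

```text
[0.6270915  0.12785414 0.12804964] [ -2.63346805 -10.45637058   2.42311177]
```

View pics/w4.png

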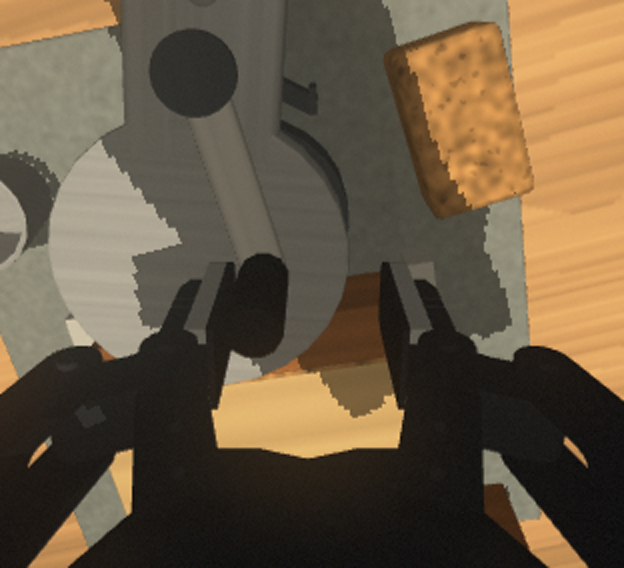

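{"op": "carry_out", "data": {
  "moves": [
    [-0.1, 0, 0, 0, 0.0],
    [-0.17, 0, 0, 0, 0.0],
    [-0.17, 0, -0.2, 0, 0.0],
    [-0.17, 0, -0.5, 0, 0.0],
    [-0.17, 0, -0.6, 0, 0.0],
    [-0.17, -0.3, -0.6, 0, 0.0],
    [-0.17, -0.6, -0.6, 0, 0.0],
    [-0.25, -0.9, -0.6, 0, 0.0],
    [-0.25, -1.0, -0.6, 0, 0.0],
    [-0.25, -1.0, -0.6, 0, 0.0]
  ]
}}

```text
clock: 6.1
eef_pos: [0.5244, 0.1363, 0.1885]
tool_rot: [0.799, 0.602, 0.0, -0.0]
ft_force: [0.1, 0.6, -0.4]
grip_width: 0.043
```

{"op": "carry_out", "data": {
  "moves": [
    [-0.05, -0.3, 0, 0, 0.0],
    [-0.09, -0.6, 0, 0, 0.0],
    [-0.09, -0.6, 0, 0, 0.0],
    [-0.09, -0.6, 0, 0, 0.0]
  ]
}}

```text
clock: 6.5
eef_pos: [0.4665, 0.1441, 0.1887]
tool_rot: [0.799, 0.601, 0.001, 0.0]
ft_force: [0.1, 0.0, -0.1]
grip_width: 0.0427
```

```bash
python3 - <<'E'
from h import *
big("wrist","pics/w5.png",0,512,0,384,1.5)
big("top","pics/t5.png",145,310,65,315,2.4)
o=bot.get_obs();print(o["eef_pos"],o["ft_force"])
E
```

```text
[0.46701463 0.14395763 0.18859347] [ 0.14834656  0.2675362  -1.19713869]
```

View pics/w5.png

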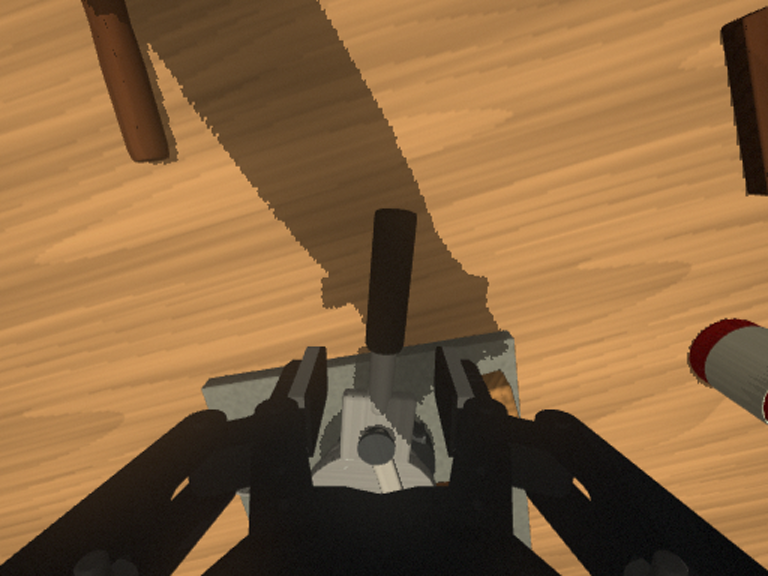

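View pics/t5.png

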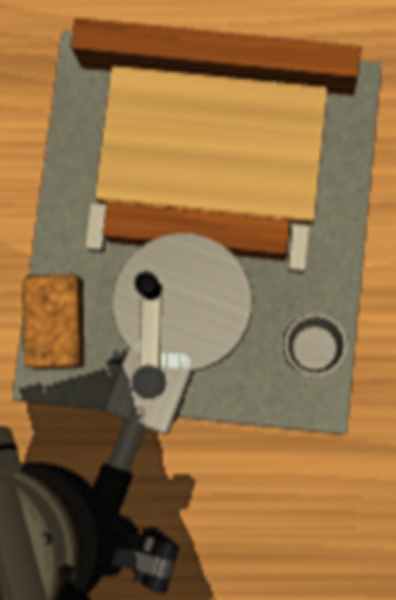

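{"op": "carry_out", "data": {
  "moves": [
    [0, 0, 0.3, 0, 0.0],
    [0, 0, 0.6, 0, 0.0],
    [0, 0, 0.8, 0, 0.0],
    [0, 0, 0.95, 0, 0.0],
    [0, 0, 1.0, 0, 0.0],
    [0, 0, 1.0, 0, 0.0]
  ]
}}

```text
clock: 7.2
eef_pos: [0.4656, 0.1436, 0.0876]
tool_rot: [0.799, 0.601, -0.001, -0.0]
ft_force: [0.5, -0.5, 0.1]
grip_width: 0.0424
```

```bash
python3 - <<'E'
from h import *
big("wrist","pics/w6.png",100,412,100,384,2)
big("side","pics/s6.png",170,400,120,310,3)
o=bot.get_obs();print(o["eef_pos"],o["ft_force"])
E
```

```text
[0.46621228 0.14388652 0.08889807] [0.727051   0.15205008 0.10092329]
```

View pics/w6.png

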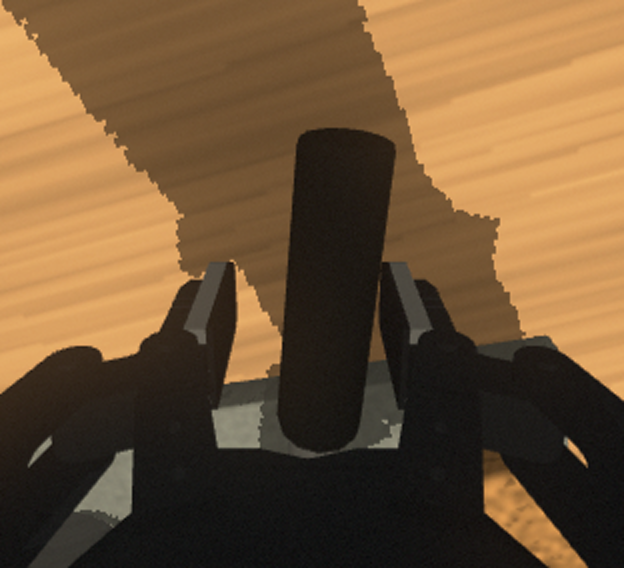

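View pics/s6.png

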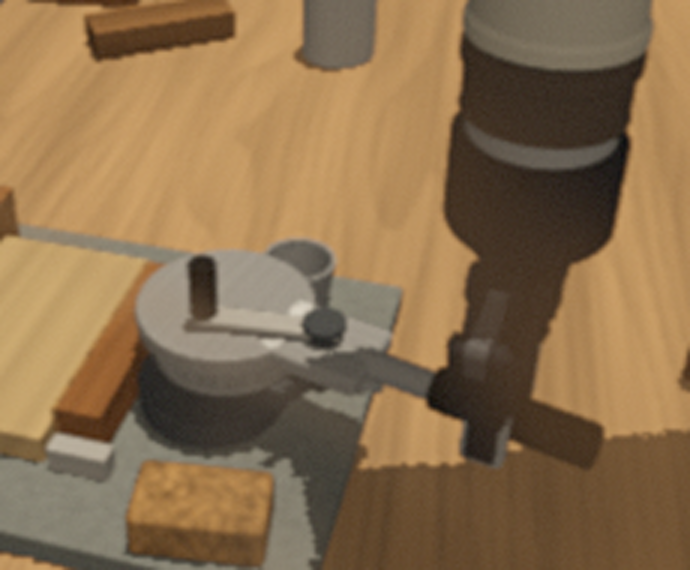

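{"op": "carry_out", "data": {
  "moves": [
    [-0.08, 0, 0, -0.03, 0.0],
    [-0.16, 0, 0, -0.064, 0.0],
    [-0.24, 0.005, 0, -0.095, 0.0],
    [-0.32, 0.014, 0, -0.127, 0.0],
    [-0.39, 0.027, 0, -0.16, 0.0],
    [-0.47, 0.044, 0, -0.191, 0.0],
    [-0.47, 0.044, 0, -0.191, 0.0]
  ]
}}

```text
clock: 8.0
eef_pos: [0.458, 0.0978, 0.0897]
tool_rot: [0.701, 0.714, 0.002, 0.001]
ft_force: [1.8, 2.3, -0.1]
grip_width: 0.0426
```

```bash
python3 - <<'E'
from h import *
big("top","pics/t7.png",145,310,65,315,2.4)
big("wrist","pics/w7.png",0,512,0,384,1.5)
o=bot.get_obs();print(o["eef_pos"],o["ft_force"],o["tool_rot"])
E
```

```text
[0.45779796 0.09786352 0.08953899] [2.76616363 2.56636668 1.19536625] [0.70070353 0.71345031 0.00158079 0.00084853]
```

View pics/t7.png

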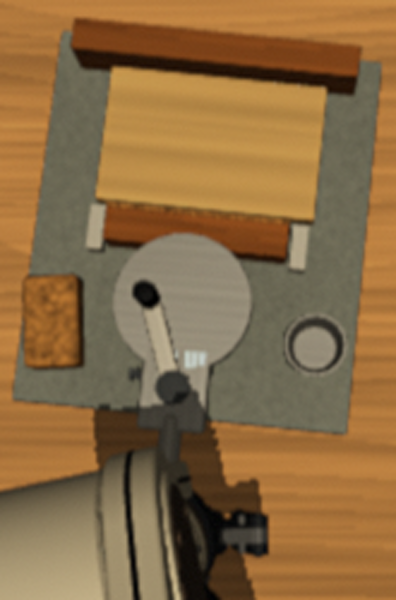

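View pics/w7.png

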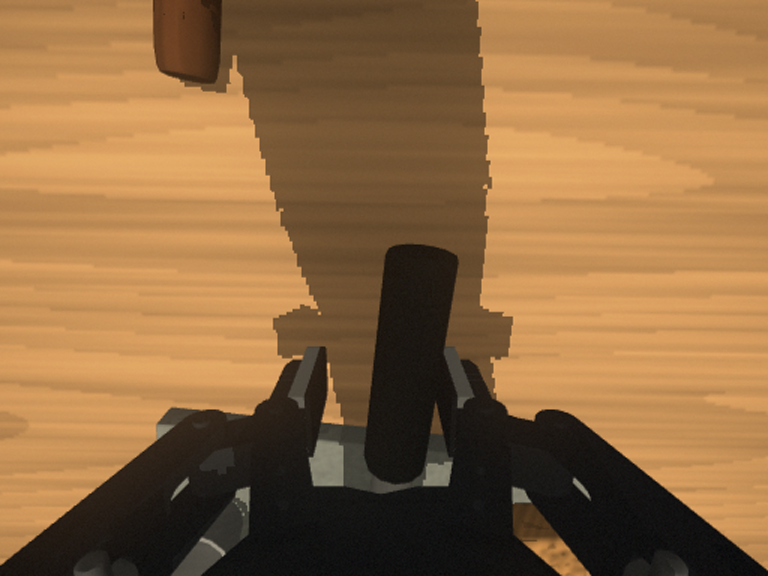

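{"op": "carry_out", "data": {
  "moves": [
    [-0.08, 0, 0, -0.03, 0.0],
    [-0.16, 0, 0, -0.064, 0.0],
    [-0.24, 0.005, 0, -0.095, 0.0],
    [-0.32, 0.014, 0, -0.127, 0.0],
    [-0.39, 0.027, 0, -0.16, 0.0],
    [-0.47, 0.044, 0, -0.191, 0.0],
    [-0.55, 0.065, 0, -0.223, 0.0],
    [-0.62, 0.09, 0, -0.255, 0.0],
    [-0.62, 0.09, 0, -0.255, 0.0]
  ]
}}

```text
clock: 9.0
eef_pos: [0.4677, 0.0359, 0.0892]
tool_rot: [0.545, 0.839, 0.001, 0.001]
ft_force: [0.3, 1.4, 0.7]
grip_width: 0.0426
```

```bash
python3 - <<'E'
from h import *
big("top","pics/t8.png",145,310,65,315,2.4)
o=bot.get_obs();print(o["eef_pos"],o["ft_force"],o["tool_rot"])
E
```

```text
[0.46700119 0.03581792 0.08890328] [ 0.85315629  1.65010823 -0.55622632] [5.44947678e-01 8.38469850e-01 4.40844962e-04 3.79808320e-04]
```

View pics/t8.png

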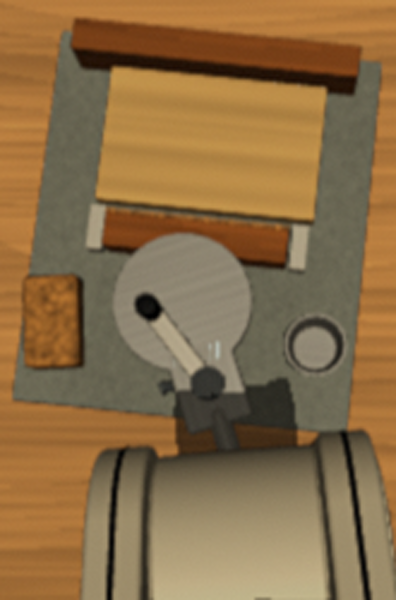

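```bash
cat > jaw.py <<'E'
from h import *
import sys
A=np.array([.616,.0915]); yaw=np.radians(-5.73); ex=np.array([np.cos(yaw),np.sin(yaw)]); ey=np.array([-ex[1],ex[0]])
def prof(im):
    m=imaging.camera_model("top"); s=np.arange(.03,.12,.0005); P=[]
    for o in (-.055,-.045,.04,.05,.06):
        uv=np.array([proj("top",[*(A+ex*a+ey*o),.05],m) for a in s],np.float32)
        P.append([cv2.remap(im[:,:,k].astype(np.float32),uv[:,:1],uv[:,1:],cv2.INTER_LINEAR)[:,0] for k in range(3)])
    return s,np.array(P)  # BGR
im0=cv2.imread("pics/top0.png")
if __name__=="__main__":
    new=imaging.camera("top")[:,:,::-1].copy(); cv2.imwrite(sys.argv[1],new)
    s,p0=prof(im0);_,p1=prof(new)
    for i in range(5):
        g0=p0[i,1];g1=p1[i,1]
        print(i); print("s",(s[::4]*1000).round().astype(int)); print(g0[::4].astype(int)); print(g1[::4].astype(int))
E
python3 jaw.py pics/top8.png
```

```text
0
s [ 30  32  34  36  38  40  42  44  46  48  50  52  54  56  58  60  62  64
  66  68  70  72  74  76  78  80  82  84  86  88  90  92  94  96  98 100
 102 104 106 108 110 112 114 116 118]
[ 98  98  96  95  96  97  89  59  27  28  47  58  59  58  61  66  68  67
  66  68  70  70  71  86 117 140 144 140 138 135 134 134 136 138 141 141
 141 141 140 139 137 133 131 130 131]
[ 99  98  96  77  43  23  32  52  60  60  60  64  67  69  67  68  70  72
  72  76  88  86  62  79 124 146 145 141 139 136 133 135 136 139 140 141
 142 142 140 139 138 136 133 130 131]
1
s [ 30  32  34  36  38  40  42  44  46  48  50  52  54  56  58  60  62  64
  66  68  70  72  74  76  78  80  82  84  86  88  90  92  94  96  98 100
 102 104 106 108 110 112 114 116 118]
[ 95  95  94  96  97  98  90  58  25  22  43  57  59  59  61  62  63  64
  66  68  71  72  72  91 121 139 143 141 138 136 133 134 137 138 140 142
 141 142 140 138 136 133 131 129 129]
[ 95  96  95  80  42  19  38  57  60  59  61  62  63  65  65  67  70  72
  73  83  97  89  65  66 111 141 144 142 139 136 135 135 136 140 141 142
 141 142 141 140 137 134 1
[... 979 characters left out ...]
4  66  68  67  66  62  60  63  65
  63  65  79  88  70  71 113 144 146 142 136 132 132 132 134 137 140 139
 140 138 137 136 133 132 130 127 127]
4
s [ 30  32  34  36  38  40  42  44  46  48  50  52  54  56  58  60  62  64
  66  68  70  72  74  76  78  80  82  84  86  88  90  92  94  96  98 100
 102 104 106 108 110 112 114 116 118]
[101 100 101 101  99  99  95  70  32  20  40  59  63  65  67  68  66  63
  61  62  64  65  64  78 114 142 145 141 136 132 131 132 134 136 139 139
 138 137 137 135 133 130 129 127 126]
[102 101 102  92  55  24  32  55  63  64  67  68  68  66  63  62  65  67
  65  71  86  87  64  59 106 143 146 141 136 133 131 132 136 137 138 139
 139 138 138 136 134 132 130 128 127]
```

```bash
cat >> jaw.py <<'E'
    for i in range(5):
        f=lambda d,c=0: np.sum((np.interp(s[30:90]-d,s,p1[i,1])-p0[i,1][30:90])**2)
        w=(s>.0425)&(s<.068)
        if i==2: continue
        ds=np.arange(0,.0145,.0001); e=[np.mean((np.interp(s[w]-d,s,p1[i,1])-p0[i,1][w])**2) for d in ds]
        print("shift mm",i,ds[np.argmin(e)]*1000,min(e))
E
python3 jaw.py pics/top8b.png | grep shift
```

```text
shift mm 0 6.9 2.147627805074053
shift mm 1 6.800000000000001 8.044850655350062
shift mm 3 7.0 2.3021083719589766
shift mm 4 6.9 5.052839826696052
```

{"op": "carry_out", "data": {
  "moves": [
    [-0.08, 0, 0, -0.03, 0.0],
    [-0.16, 0, 0, -0.064, 0.0],
    [-0.24, 0.005, 0, -0.095, 0.0],
    [-0.32, 0.014, 0, -0.127, 0.0],
    [-0.38, 0.025, 0, -0.155, 0.0],
    [-0.42, 0.033, 0, -0.172, 0.0],
    [-0.42, 0.033, 0, -0.172, 0.0],
    [-0.42, 0.033, 0, -0.172, 0.0]
  ]
}}

```text
clock: 9.95
eef_pos: [0.486, -0.001, 0.0882]
tool_rot: [0.427, 0.904, -0.0, -0.0]
ft_force: [-0.7, 2.8, 2.1]
grip_width: 0.0427
```

```bash
python3 jaw.py pics/top9.png | grep shift; python3 - <<'E'
from h import *
big("top","pics/t9.png",145,310,65,315,2.4)
o=bot.get_obs();print(o["clock"],o["eef_pos"],o["ft_force"],o["tool_rot"])
E
```

```text
shift mm 0 9.600000000000001 1.7457623814602237
shift mm 1 9.700000000000001 3.7636371036604346
shift mm 3 9.4 0.7164237781599807
shift mm 4 10.0 1.8242817860023308
10.05 [ 0.48604355 -0.00105402  0.08818641] [-0.90199501  3.86383807  2.07311506] [ 4.26395306e-01  9.04536811e-01 -7.93811278e-05 -4.39929901e-04]
```

View pics/t9.png

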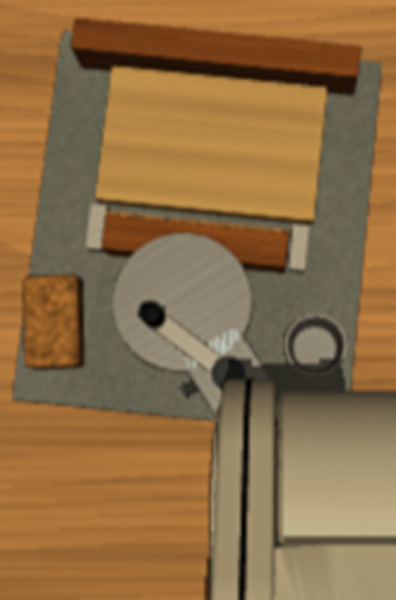

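{"op": "carry_out", "data": {
  "moves": [
    [-0.03, 0, 0, -0.01, 0.0],
    [-0.04, 0, 0, -0.015, 0.0],
    [-0.04, 0, 0, -0.015, 0.0],
    [0.0, 0, 0, -0.015, 0.0],
    [0.04, 0, 0, -0.015, 0.0],
    [0.04, 0, 0, -0.015, 0.0],
    [0.04, 0, -0.2, -0.015, 0.0],
    [0.04, 0, -0.5, -0.015, 0.0],
    [0.04, 0, -0.9, -0.015, 0.0],
    [0.04, 0, -1.0, -0.015, 0.0],
    [0.04, 0, -1.0, -0.015, 0.0]
  ]
}}

```text
clock: 11.15
eef_pos: [0.4857, 0.0014, 0.1903]
tool_rot: [0.416, 0.909, 0.001, 0.003]
ft_force: [0.3, -0.6, 0.3]
grip_width: 0.0431
```

```bash
python3 jaw.py pics/top10.png | grep shift; python3 - <<'E'
from h import *
big("wrist","pics/w10.png",0,512,0,384,1.5)
o=bot.get_obs();print(o["clock"],o["eef_pos"],o["ft_force"],o["tool_rot"])
E
```

```text
shift mm 0 9.9 3.9484151944927515
shift mm 1 10.3 3.202314236958807
shift mm 3 9.600000000000001 1.7431290166517968
shift mm 4 10.3 2.910165113561284
11.25 [0.48351775 0.00146633 0.18741546] [ 0.3316608   0.62954674 -0.53023206] [ 4.15686875e-01  9.09507615e-01 -4.03367192e-04 -3.96191969e-04]
```

View pics/w10.png

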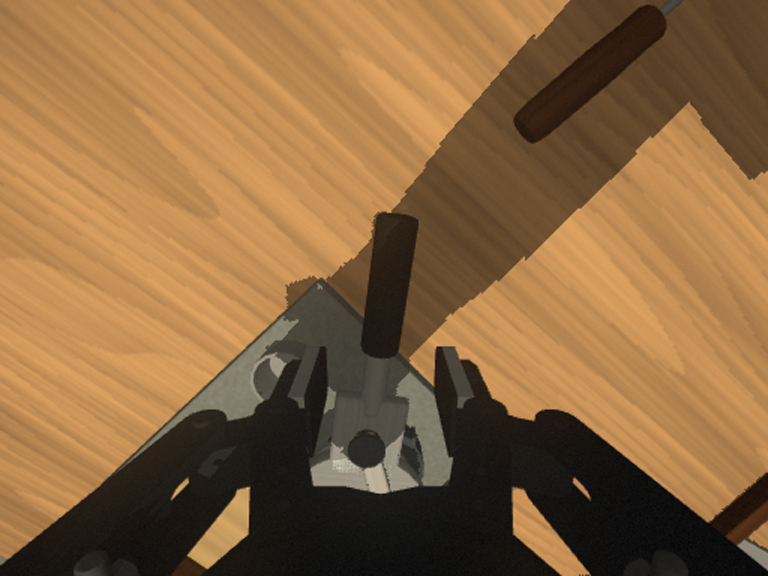

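{"op": "carry_out", "data": {
  "moves": [
    [0, -0.3, -0.3, 0, 0.0],
    [0, -0.6, -0.5, 0, 0.0],
    [0, -1.0, -0.5, 0, 0.0],
    [0, -1.0, -0.5, 0, 0.0],
    [0, -1.0, -0.5, 0, 0.0]
  ]
}}

```text
clock: 11.75
eef_pos: [0.4074, -0.0641, 0.237]
tool_rot: [0.416, 0.909, -0.0, -0.001]
ft_force: [0.3, 0.9, -0.7]
grip_width: 0.0428
```

```bash
python3 jaw.py pics/top11.png | grep shift; python3 - <<'E'
from h import *
big("top","pics/t11.png",145,310,65,315,2.4)
big("side","pics/s11.png",100,360,150,330,3)
E
```

```text
shift mm 0 9.9 11.426161154952736
shift mm 1 10.200000000000001 18.773743865817192
shift mm 3 9.4 13.041510341120755
shift mm 4 10.200000000000001 19.760288513782
```

View pics/t11.png

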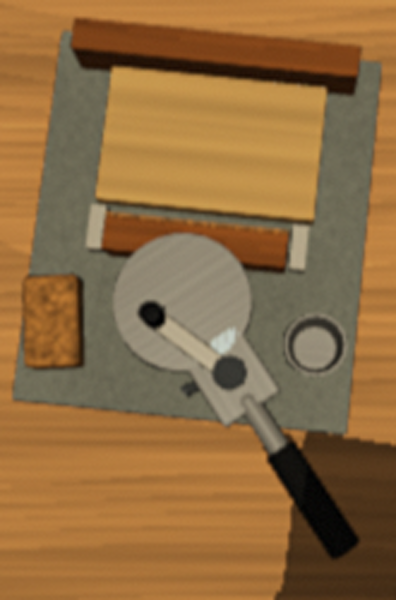

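View pics/s11.png

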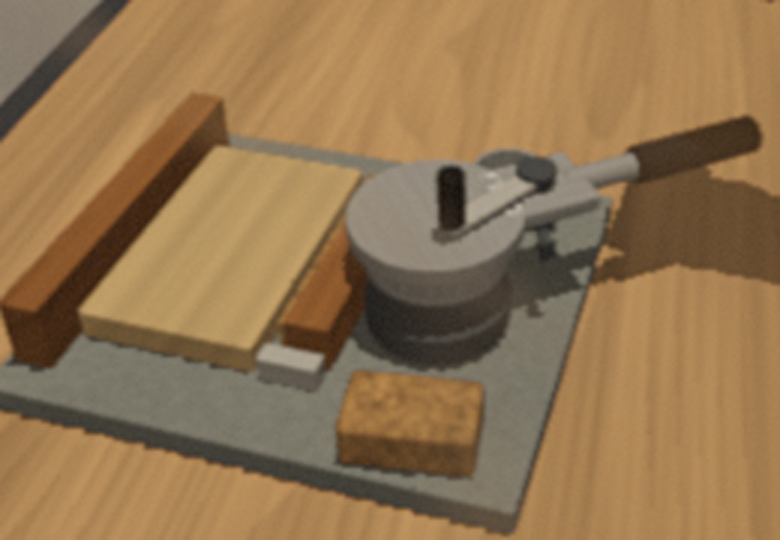

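```bash
python3 - <<'E'
from h import *
t=lambda x,y,z: onz("top",145+x/2.4,65+y/2.4,z)[:2]
A=np.array([.616,.0915])
p=t(230,373,.1);k=t(151.5,313,.128);g=t(345,550,.085)
an=lambda v:np.arctan2(v[1],v[0])
h=an(A-g); print("handle",h, an(A-p),"lever",an(k-p)-h, an(k-p)-an(A-p), np.linalg.norm(k-p),np.linalg.norm(A-p))
im=imaging.camera("top"); 
order.job_done()
E
```

```text
handle 0.5813499935139148 0.5853837843117232 lever 0.35313936407720026 0.34910557327939185 0.06416204902653548 0.06293194605902751
the job is handed in; nothing more can be done
```

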